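Shut the row of lids on the seasoning box

ROBOT

A 7-joint arm with a two-finger parallel gripper is mounted at the origin on a cart in front of the work surface, level with it; the furniture and walls round the work are solid. World frame = base frame: x ahead of the robot, y to its left, z up, the work surface at z = 0. Lengths are in m, angles in rad, forces in N, time in s.
With the tool pointing down it reaches from about 0.4 to 0.875 m from the base axis. Payload 19.3 kg.
Tool frame: the origin (TCP) lies midway between the tips of the shut fingers; the grasp point (between the pads) lies 19 mm behind it (bot.grip_point_offset is the distance from the TCP to the grasp point, in m); z points along the fingers, y is the direction in which the jaws open and shut (so a half turn about z gives the same grasp; the last joint's range is limited). The gripper opens to 85 mm and grips with 20 to 120 N. Pads are 22 mm wide; open, the fingers measure 114 mm over their backs; the gripper's body (76 mm by 85 mm) begins 54 mm behind the grasp point. The pads swing forward as they close: fully open they stand 13 mm farther back than shut.
Start: joints at [-1.39, 0.521, -0.036, 1.599, 0.021, 1.021, -0.113], TCP at [0.155, 0.605, 0.231] pointing down, gripper open.
Joint ranges: [-2.91, 2.91], [-0.3, 2.13], [-1.5, 1.42], [0.17, 2.43], [-1.26, 4.41], [0.16, 1.93], [-2.52, 2.52]. Speed limits (rad/s): [1.89, 1.89, 2.39, 2.39, 3.01, 3.01, 3.01].

INTERFACE

Orientations are given as [roll, pitch, yaw] about the fixed x, y, z axes, in that order (R = Rz(yaw) Ry(pitch) Rx(roll)).
In Python, from workcell import bot, viewer, workorder gives the robot as it stands.
- The arm moves only by the tool move_arm, never from a script. Its argument "plan" is a list of rows, each a list of 6 numbers: the shift along the tool's x, y, z scaled (see below), then the turn, a rotation vector about the tool's x, y, z scaled (see below). A call has 1 to 5 rows; each row shifts and turns the commanded pose from where the row before left it, along the tool's axes as they then stand; what a row does not reach is not made up. The controller multiplies each number of a shift by 0.025 m and each number of a turn by pi rad. A row lasts 1/10 s, in which the tool goes at most 50 mm and 8.59 degrees, less where a joint would pass 70% of its speed; a pose out of reach is approached as far as the arm can. A call with a number of a shift or a turn outside -1 to 1 is refused whole. A call with a gripper value outside its range is refused whole. "claw" is the closure, from -1 (fully open) to 1 (shut), so that 0 is half open, set as the call begins (left out, the last holds). The fingers move at their own pace and stop on an object; "force" is the grip in N (left out, the last holds). Time passes only in rows, so rows that do not move let the fingers close. It gives the time, the measured TCP pose, the force and the opening at its end, in the units of the state.
- bot.observe(): the state, without advancing time (a new reading comes with each control period).
- viewer.grab_frame(name): name is "scene" or "top"; returns the picture (384x512x3 uint8, red, green, blue); there is no depth.
- viewer.camera_info(name): a dict with "K" (3x3 intrinsics, pixels), "R" (3x3) and "t" (3): a world point X has camera coordinates R X + t. Camera axes: x right, y down, z forward; pixel columns grow to the right and rows downward; lengths in m; the calibration is good to about 2 mm. A picture is of the moment at which its call begins. camera_info takes no time and is no camera call.
- workorder.job_done(): hands the job in, once; it reports no verdict.
The state is a dict: "clock": time; "qpos": joint angles; "qd": joint speeds; "joint_efforts": joint torques, N m; "position": TCP position; "tool_rot": TCP orientation; "force": force on the tool from outside, world axes, zero at the start; "moment": the same for the moment, N m; "grip_width": finger opening in m.
Only numpy, scipy, OpenCV 4.12 (cv2) and the standard library are available. Lean on these libraries where they do the work, as an engineer would, in place of code of your own. Each camera call takes 0.05 s, during which the arm holds its last target.

TASK

The five flip lids of the long seasoning box on the wooden hob cover have been left ajar, and the seasonings will draw damp. Go along the row of cream finger grips with the fingertips and gently press every lid down until it is fully shut. Only press: do not raise a lid, lift the box or shove it along the board, and leave the spice jars behind it as they are.

Things in the scene. Friction and masses are not known exactly. Their poses are not given: they have to be found in the camera images.
- seasoning_box: Loose cream box, five bins in a row, 94 (x) x 293 (y) x 81 mm, about 1.5 kg, held in place by friction alone; origin at the centre of its underside, z up, front (finger grips) at -x. Dark green lids, 55 mm wide, one every 58 mm, hinge on a line at its x 0.044, z 0.081 and reach 93 mm forward. Cream arched grips near their front edges: 50 mm long in y, 8 mm in x, 10 mm high at the middle, sloping to the lid at the ends.
- lid_1 (a joint): Flip lid 1, counted from the left end (+y end) of the box as the robot sees it at yaw 0. Hinge angle in rad: 0 fully shut, grows as the front edge rises; starts between 0.10 and 0.30. The hinge is stiff: the lid stays where it is left, about 2 N down on its grip moves it. It stops at 0.
- lid_2 (a joint): Flip lid 2, counted from the left end (+y end) of the box as the robot sees it at yaw 0. Hinge angle in rad: 0 fully shut, grows as the front edge rises; starts between 0.10 and 0.30. The hinge is stiff: the lid stays where it is left, about 2 N down on its grip moves it. It stops at 0.
- lid_3 (a joint): Flip lid 3, counted from the left end (+y end) of the box as the robot sees it at yaw 0. Hinge angle in rad: 0 fully shut, grows as the front edge rises; starts between 0.10 and 0.30. The hinge is stiff: the lid stays where it is left, about 2 N down on its grip moves it. It stops at 0.
- lid_4 (a joint): Flip lid 4, counted from the left end (+y end) of the box as the robot sees it at yaw 0. Hinge angle in rad: 0 fully shut, grows as the front edge rises; starts between 0.10 and 0.30. The hinge is stiff: the lid stays where it is left, about 2 N down on its grip moves it. It stops at 0.
- lid_5 (a joint): Flip lid 5, counted from the left end (+y end) of the box as the robot sees it at yaw 0. Hinge angle in rad: 0 fully shut, grows as the front edge rises; starts between 0.10 and 0.30. The hinge is stiff: the lid stays where it is left, about 2 N down on its grip moves it. It stops at 0.
- grip_1 (a point): Top of the arched cream finger grip of lid 1, at its middle; it moves with the lid. Lid shut, it lies at x -0.040, y +0.116, z 0.0932 in the frame of the seasoning box.
- grip_2 (a point): Top of the arched cream finger grip of lid 2, at its middle; it moves with the lid. Lid shut, it lies at x -0.040, y +0.058, z 0.0932 in the frame of the seasoning box.
- grip_3 (a point): Top of the arched cream finger grip of lid 3, at its middle; it moves with the lid. Lid shut, it lies at x -0.040, y +0.000, z 0.0932 in the frame of the seasoning box.
- grip_4 (a point): Top of the arched cream finger grip of lid 4, at its middle; it moves with the lid. Lid shut, it lies at x -0.040, y -0.058, z 0.0932 in the frame of the seasoning box.
- grip_5 (a point): Top of the arched cream finger grip of lid 5, at its middle; it moves with the lid. Lid shut, it lies at x -0.040, y -0.116, z 0.0932 in the frame of the seasoning box.
- hob_cover: Fixed wooden board over the burners, 500 x 590 x 20 mm; origin at the centre of its underside; its top at z 0.020 is where all this stands.
- jar_paprika_b: Spice jar, orange-red with a black cap, 41x43x115 mm, standing loose behind the seasoning box; origin at the centre of its underside, z up. To be left alone.
- jar_cumin_b: Spice jar, yellow-brown with a dark grey cap, 41x43x108 mm, standing loose behind the seasoning box; origin at the centre of its underside, z up. To be left alone.
- jar_clove_b: Spice jar, dark blue-black with a black cap, 41x43x120 mm, standing loose behind the seasoning box; origin at the centre of its underside, z up. To be left alone.

How it is judged:
By the outcome, as a careful person would: the job done as asked, in the order asked, and still so for the second after the job is handed in, with the robot touching nothing.
It also fails if it takes over 45 s, if anything falls off the work surface, if the arm or the gripper's body presses on something with over 40 N, if the wrist force passes 120 N, or if a joint passes its speed limit or range.

## Working session

There is one attempt and no reset: what is moved stays moved. The work goes in short steps, Python scripts to look and compute and a tool call to move; the robot and the scene stay as the last step left them, time stands still between calls to the robot, and variables do not carry over. Pictures are saved under pics/ and viewed, and the job is handed in when it is done.

Besides the shell and the picture viewer there is one more tool, called after "Emit:" in YAML: its name, and indented under it one key for each argument. move_arm: Moves the arm, as the interface text tells. Shifts and turns lie within -1 to 1; 1 stands for 0.025 m of shift or pi rad of turn. Its arguments: {"type":"object","properties":{"plan":{"type":"array","items":{"type":"array","items":{"type":"number"}}},"claw":{"type":"number"},"force":{"type":"number"}},"required":["plan"]}

```bash
mkdir -p pics; ls; python3 - <<'E'
from workcell import bot, viewer, workorder
import cv2,numpy as np
s=bot.observe()
for k,v in s.items(): print(k,np.round(v,4))
for n in("scene","top"):
    im=viewer.grab_frame(n); cv2.imwrite(f"pics/{n}0.png",im[:,:,::-1])
    c=viewer.camera_info(n); print(n,np.round(c["K"],1).tolist(),np.round(c["R"],4).tolist(),np.round(c["t"],4).tolist(), np.round(-np.array(c["R"]).T@c["t"],3))
E
```

```text
pics
clock 0.0
qpos [-1.3902  0.522  -0.0363  1.6     0.0212  1.0211 -0.1128]
qd [-0.0005 -0.0005 -0.0014 -0.0006 -0.0012 -0.0009 -0.0005]
joint_efforts [-1.70000e-03 -9.27129e+01  1.97920e+00 -3.69918e+01  1.78000e-02
  8.30000e-03  1.00000e-04]
position [0.155  0.6051 0.2307]
tool_rot [-3.1404e+00  1.0000e-04  2.8908e+00]
force [-1.036   0.6144 -0.3185]
moment [0.0583 0.0188 0.0096]
grip_width 0.0855
scene [[399.7, 0.0, 257.6], [0.0, 399.7, 195.6], [0.0, 0.0, 1.0]] [[-0.8763, -0.4812, -0.0206], [-0.2201, 0.438, -0.8716], [0.4285, -0.7593, -0.4898]] [0.4903, 0.2166, 0.6285] [0.208 0.618 0.507]
top [[380.8, 0.0, 257.1], [0.0, 380.8, 190.2], [0.0, 0.0, 1.0]] [[-0.0065, -1.0, 0.0075], [-0.9975, 0.006, -0.0702], [0.0701, -0.0079, -0.9975]] [-0.0244, 0.597, 0.8977] [ 0.532 -0.021  0.937]
```

```bash
python3 -c "
from workcell import bot
print([a for a in dir(bot) if a[0]!='_'], bot.grip_point_offset)"
```

```text
['IKError', 'grip_point_offset', 'observe'] 0.0187
```

View pics/scene0.png

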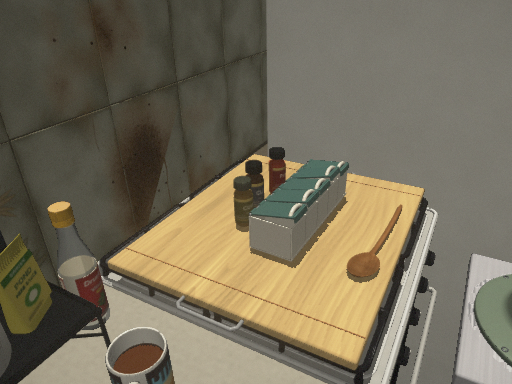

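View pics/top0.png

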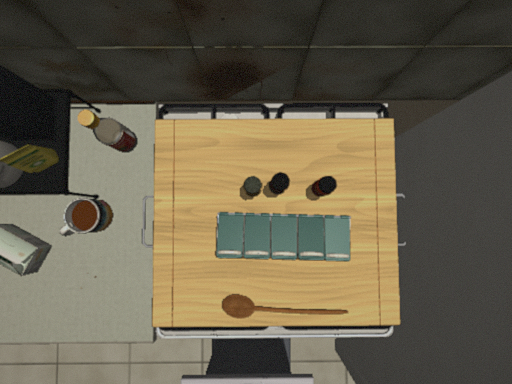

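```bash
python3 - <<'E'
import cv2
t=cv2.imread("pics/top0.png")[195:275,200:365]; cv2.imwrite("pics/top0z.png",cv2.resize(t,None,fx=4.8,fy=4.8,interpolation=cv2.INTER_CUBIC))
t=cv2.imread("pics/scene0.png")[140:270,220:360]; cv2.imwrite("pics/scene0z.png",cv2.resize(t,None,fx=4.5,fy=4.5,interpolation=cv2.INTER_CUBIC))
E
```

```text
(no output)
```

View pics/top0z.png

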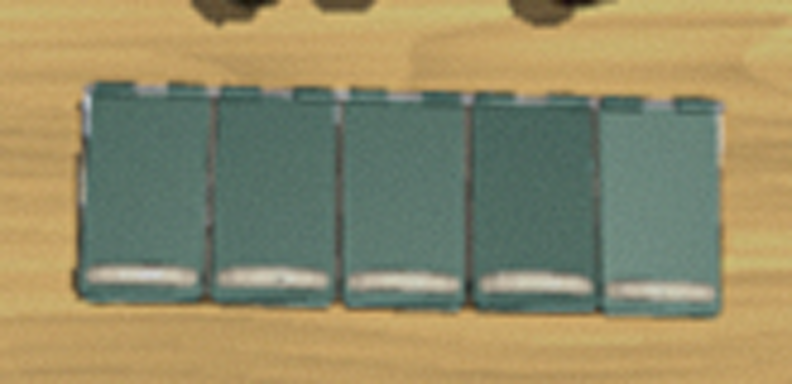

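View pics/scene0z.png

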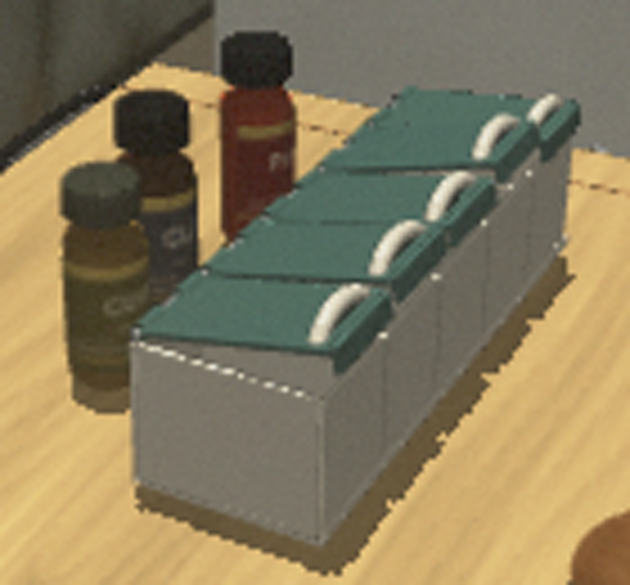

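The top view shows the box turned slightly, with the five grips at about row 252–255, columns 230–338. The scene view shows lid 1 nearest and all grips visible. I'll locate the grips in both views and the box outline.

```bash
cat > h.py <<'E'
from workcell import viewer
import numpy as np, cv2
def ray(n,u,v):
    c=viewer.camera_info(n);K,R,t=[np.array(c[k]) for k in"KRt"]
    d=R.T@np.linalg.inv(K)@np.array([u,v,1.]);return -R.T@t,d/np.linalg.norm(d)
def onz(n,u,v,z):
    o,d=ray(n,u,v);return o+d*(z-o[2])/d[2]
def proj(n,X):
    c=viewer.camera_info(n);p=np.array(c["K"])@(np.array(c["R"])@X+c["t"]);return p[:2]/p[2]
def tri(u1,u2):
    o1,d1=ray("top",*u1);o2,d2=ray("scene",*u2)
    A=np.stack([d1,-d2],1);s=np.linalg.lstsq(A,o2-o1,rcond=None)[0]
    p,q=o1+s[0]*d1,o2+s[1]*d2;return (p+q)/2,np.linalg.norm(p-q)
def blobs(im,roi,amin):
    x0,y0,x1,y1=roi;h=cv2.cvtColor(im,cv2.COLOR_BGR2HSV)
    g=cv2.inRange(h,(75,60,30),(95,255,255))
    m=cv2.inRange(h,(0,0,140),(40,60,255))|0
    k=np.zeros_like(m);k[y0:y1,x0:x1]=m[y0:y1,x0:x1]
    n,l,st,c=cv2.connectedComponentsWithStats(k)
    return [(st[i],c[i]) for i in range(1,n) if st[i][4]>=amin],g
E
python3 - <<'E'
from h import *
for n,roi in(("top",(205,240,360,270)),("scene",(250,155,355,225))):
    b,g=blobs(cv2.imread(f"pics/{n}0.png"),roi,8)
    for s,c in b: print(n,s,np.round(c,1))
    gg=np.zeros_like(g); gg[200:275,205:360]=g[200:275,205:360]
    if n=="top":
        cs=max(cv2.findContours(cv2.morphologyEx(gg,cv2.MORPH_CLOSE,np.ones((5,5))),0,1)[0],key=cv2.contourArea)
        r=cv2.minAreaRect(cs);print(r,cv2.boxPoints(r).tolist())
        for p in cv2.boxPoints(r): print(p,onz("top",*p,.101).round(4))
E
```

```text
top [218 250  23   5  69] [229.3 252. ]
top [246 251  22   4  81] [256.6 252.6]
top [273 252  23   4  75] [284.3 253.3]
top [300 252  23   4  84] [311.  253.6]
top [326 254  23   4  78] [337.8 255.3]
((274.4190673828125, 235.8837127685547), (114.391845703125, 44.44868469238281), 1.1934894323349) [[216.7726287841797, 256.91192626953125], [217.69847106933594, 212.4728546142578], [332.06549072265625, 214.85549926757812], [331.1396484375, 259.2945556640625]]
[216.77263 256.91193] [0.4462 0.0612 0.101 ]
[217.69847 212.47285] [0.5427 0.0592 0.101 ]
[332.0655 214.8555] [ 0.5358 -0.1916  0.101 ]
[331.13965 259.29456] [ 0.4393 -0.1877  0.101 ]
scene [337 161   8   6  21] [340.4 163.2]
scene [325 166  10   9  39] [328.4 169.8]
scene [315 178  11  11  50] [318.8 182.2]
scene [302 189  12  12  52] [306.3 194.2]
scene [289 203  13  13  62] [293.7 208.4]
scene [251 216  10   4  13] [255.9 217.8]
scene [262 220  10   3  12] [266.7 221.2]
```

```bash
python3 - <<'E'
from h import *
T=[(229.3,252),(256.6,252.6),(284.3,253.3),(311,253.6),(337.8,255.3)]
S=[(293.7,208.4),(306.3,194.2),(318.8,182.2),(328.4,169.8),(340.4,163.2)]
P=[]
for a,b in zip(T,S):
    p,e=tri(a,b);P.append(p);print(p.round(4),round(e*1000,1))
P=np.array(P)
print("spacing",np.linalg.norm(np.diff(P[:,:2],axis=0),axis=1))
print("yaw",np.polyfit(P[:,1],P[:,0],1))
# hinge edge corners in top
for q in ((218,213),(350,216)): print(onz("top",*q,.101).round(4))
E
```

```text
[0.46   0.0333 0.1219] 3.3
[ 0.4588 -0.0245  0.1235] 4.0
[ 0.4563 -0.0835  0.1232] 2.7
[ 0.4559 -0.1394  0.1276] 3.1
[ 0.4497 -0.1982  0.1201] 0.1
spacing [0.05781595 0.05904786 0.05592705 0.05912853]
yaw [0.04079762 0.45952199]
[0.5415 0.0586 0.101 ]
[ 0.5331 -0.231   0.101 ]
```

Emit:
move_arm:
  plan:
    - [0,0,-0.4,0,0,-0.035]
    - [0,0,-0.4,0,0,-0.035]
    - [-0.5,-0.6,0,0,0,0]
    - [-0.8,-0.95,0,0,0,0]
    - [-0.8,-0.95,0,0,0,0]
  claw: 1
  force: 20

```text
clock: 0.6
position: [0.206, 0.5404, 0.2509]
tool_rot: [-3.141, -0.0, 3.111]
force: [1.0, -0.5, 0.6]
grip_width: 0.0124
```

Emit:
move_arm:
  plan:
    - [-0.8,-0.95,0,0,0,0]
    - [-0.8,-0.95,0,0,0,0]
    - [-0.8,-0.95,0,0,0,0]
    - [-0.8,-0.95,0,0,0,0]
    - [-0.8,-0.95,0,0,0,0]

```text
clock: 1.1
position: [0.3025, 0.4184, 0.2511]
tool_rot: [-3.141, -0.0, 3.111]
force: [0.2, 0.4, -0.5]
grip_width: -0.0002
```

Emit:
move_arm:
  plan:
    - [-0.5,-1,0,0,0,0]
    - [-0.5,-1,0,0,0,0]
    - [-0.4,-1,0,0,0,0]
    - [-0.4,-1,0,0,0,0]
    - [-0.4,-1,0,0,0,0]

```text
clock: 1.6
position: [0.3532, 0.2917, 0.2512]
tool_rot: [-3.141, -0.0, 3.111]
force: [1.1, -0.4, 0.0]
grip_width: -0.0
```

Emit:
move_arm:
  plan:
    - [-0.45,-1,0,0,0,0]
    - [-0.45,-1,0,0,0,0]
    - [-0.45,-1,0,0,0,0]
    - [-0.45,-1,0,0,0,0]
    - [-0.45,-1,0,0,0,0]

```text
clock: 2.1
position: [0.4056, 0.1651, 0.2512]
tool_rot: [-3.141, -0.0, 3.111]
force: [0.9, -0.3, 0.1]
grip_width: -0.0003
```

Emit:
move_arm:
  plan:
    - [-0.45,-1,0.2,0,0,0]
    - [-0.45,-1,0.4,0,0,0]
    - [-0.45,-1,0.6,0,0,0]
    - [-0.45,-1,0.6,0,0,0]
    - [-0.4,-0.2,0.4,0,0,0]

```text
clock: 2.6
position: [0.4571, 0.0569, 0.1954]
tool_rot: [-3.141, -0.001, 3.108]
force: [0.0, 0.3, -0.4]
grip_width: -0.0001
```

Emit:
move_arm:
  plan:
    - [-0.05,-0.5,0,0,0,0]
    - [-0.05,-0.45,0.4,0,0,0]
    - [0,0,0.6,0,0,0]
    - [0,0,0.6,0,0,0]
    - [0,0,0,0,0,0]

```text
clock: 3.1
position: [0.458, 0.036, 0.1555]
tool_rot: [-3.141, -0.002, 3.111]
force: [0.4, 0.1, 1.0]
grip_width: -0.0001
```

```bash
cat > look.py <<'E'
import sys
from h import *
from workcell import bot
s=bot.observe();print(np.round(s["position"],4),np.round(s["force"],2),s["clock"])
k=sys.argv[1];o=[]
for n,(x0,y0,x1,y1) in(("scene",(220,120,360,270)),("top",(195,180,375,280))):
    im=viewer.grab_frame(n)[:,:,::-1];cv2.imwrite(f"pics/{n}{k}.png",im)
    z=im[y0:y1,x0:x1];o.append(cv2.resize(z,(390,int(390*z.shape[0]/z.shape[1])),interpolation=cv2.INTER_CUBIC))
h=max(a.shape[0] for a in o)
cv2.imwrite(f"pics/both{k}.png",np.hstack([cv2.copyMakeBorder(a,0,h-a.shape[0],0,0,0) for a in o]))
E
python3 look.py 1
```

```text
[0.458  0.036  0.1555] [0.43 0.08 1.02] 3.1
```

View pics/both1.png

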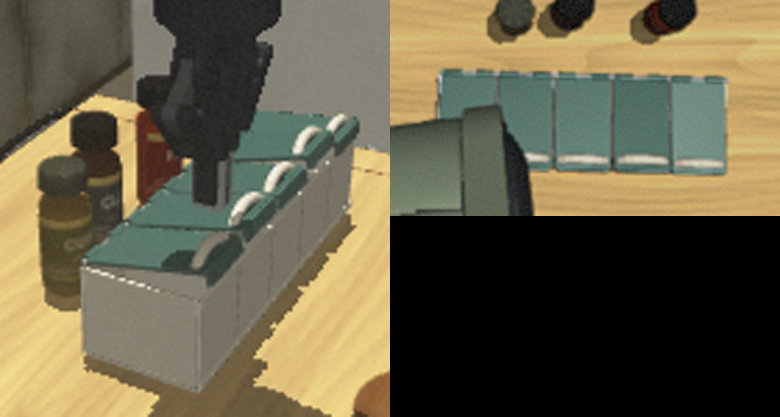

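```bash
python3 -c "
from h import *
print(proj('scene',np.array([.458,.036,.1555])),proj('scene',np.array([.458,.036,.1132])))"
```

```text
[295.47728694 193.3732256 ] [294.88864992 213.29857573]
```

Emit:
move_arm:
  plan:
    - [0,0,0.4,0,0,0]
    - [0,0,0.4,0,0,0]
    - [0,0,0.2,0,0,0]
    - [0,0,0.16,0,0,0]
    - [0,0,0,0,0,0]

```text
clock: 3.7
position: [0.4586, 0.0357, 0.1268]
tool_rot: [-3.141, -0.001, 3.111]
force: [0.4, 0.5, -0.3]
grip_width: 0.0001
```

Emit:
move_arm:
  plan:
    - [0,0,0.1,0,0,0]
    - [0,0,0.1,0,0,0]
    - [0,0,0.1,0,0,0]
    - [0,0,0.08,0,0,0]
    - [0,0,0,0,0,0]

```text
clock: 4.2
position: [0.4588, 0.0358, 0.1176]
tool_rot: [-3.141, -0.0, 3.111]
force: [0.3, -1.2, -0.1]
grip_width: 0.0
```

Emit:
move_arm:
  plan:
    - [0,0,0.06,0,0,0]
    - [0,0,0.06,0,0,0]
    - [0,0,0,0,0,0]

```text
clock: 4.5
position: [0.4589, 0.0357, 0.1147]
tool_rot: [-3.142, -0.0, 3.111]
force: [-0.8, 0.3, 0.6]
grip_width: -0.0002
```

```bash
python3 look.py 2
```

```text
[0.4589 0.0357 0.1147] [-0.78  0.27  0.61] 4.5
```

View pics/both2.png

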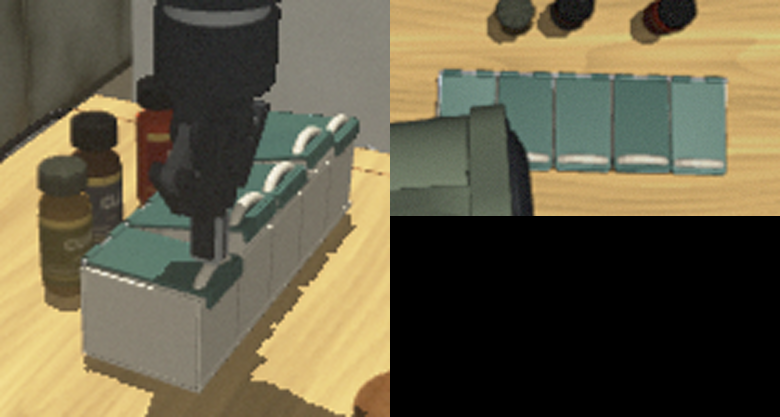

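The tip sits on grip 1 and the gap under lid 1 has nearly closed. I'll continue in small steps until the stop shows up as force.

Emit:
move_arm:
  plan:
    - [0,0,0.05,0,0,0]
    - [0,0,0,0,0,0]

```text
clock: 4.8
position: [0.4589, 0.0358, 0.1135]
tool_rot: [-3.142, 0.0, 3.111]
force: [-0.3, -0.5, 1.3]
grip_width: 0.0001
```

Emit:
move_arm:
  plan:
    - [0,0,0.04,0,0,0]
    - [0,0,0,0,0,0]

```text
clock: 5.0
position: [0.4589, 0.0358, 0.1126]
tool_rot: [3.142, 0.0, 3.111]
force: [-1.6, 0.0, 6.1]
grip_width: -0.0002
```

Emit:
move_arm:
  plan:
    - [0,0,0.03,0,0,0]
    - [0,0,0,0,0,0]

```text
clock: 5.2
position: [0.4589, 0.0358, 0.1121]
tool_rot: [3.141, 0.0, 3.111]
force: [-4.3, -0.7, 15.1]
grip_width: -0.0
```

Emit:
move_arm:
  plan:
    - [0,0,-0.4,0,0,0]
    - [0,0,-0.8,0,0,0]
    - [0,-0.8,-0.2,0,0,0]
    - [0,-0.8,0,0,0,0]
    - [0,-0.8,0,0,0,0]

```text
clock: 5.7
position: [0.4573, -0.0248, 0.1474]
tool_rot: [3.142, 0.001, 3.111]
force: [0.5, 1.0, -0.3]
grip_width: -0.0
```

Emit:
move_arm:
  plan:
    - [0,0,0.3,0,0,0]
    - [0,0,0.4,0,0,0]
    - [0,0,0.2,0,0,0]
    - [0,0,0.1,0,0,0]
    - [0,0,0,0,0,0]

```text
clock: 6.2
position: [0.4569, -0.0237, 0.1214]
tool_rot: [-3.142, -0.001, 3.112]
force: [-0.2, -0.2, 0.2]
grip_width: -0.0
```

Emit:
move_arm:
  plan:
    - [0,0,0.08,0,0,0]
    - [0,0,0.08,0,0,0]
    - [0,0,0.08,0,0,0]
    - [0,0,0.08,0,0,0]
    - [0,0,0,0,0,0]

```text
clock: 6.7
position: [0.457, -0.0242, 0.1136]
tool_rot: [-3.142, -0.0, 3.111]
force: [-0.4, -0.5, -0.5]
grip_width: -0.0001
```

Emit:
move_arm:
  plan:
    - [0,0,0.04,0,0,0]
    - [0,0,0,0,0,0]

```text
clock: 6.9
position: [0.4571, -0.0242, 0.1128]
tool_rot: [3.142, 0.0, 3.111]
force: [0.0, -0.5, 4.3]
grip_width: -0.0
```

Emit:
move_arm:
  plan:
    - [0,0,0.04,0,0,0]
    - [0,0,0,0,0,0]

```text
clock: 7.1
position: [0.4571, -0.0242, 0.1122]
tool_rot: [3.141, 0.0, 3.111]
force: [-4.5, -0.1, 15.1]
grip_width: -0.0001
```

Emit:
move_arm:
  plan:
    - [0,0,-0.4,0,0,0]
    - [0,0,-0.8,0,0,0]
    - [0,-0.7,-0.2,0,0,0]
    - [0,-0.8,0,0,0,0]
    - [0,-0.8,0,0,0,0]

```text
clock: 7.6
position: [0.4555, -0.0823, 0.1475]
tool_rot: [-3.142, 0.001, 3.111]
force: [-0.0, 0.0, 0.5]
grip_width: -0.0001
```

Emit:
move_arm:
  plan:
    - [0,0,0.3,0,0,0]
    - [0,0,0.4,0,0,0]
    - [0,0,0.2,0,0,0]
    - [0,0,0.1,0,0,0]
    - [0,0,0,0,0,0]

```text
clock: 8.1
position: [0.4552, -0.0811, 0.1214]
tool_rot: [3.142, -0.001, 3.112]
force: [-1.6, 0.9, -0.2]
grip_width: -0.0002
```

Emit:
move_arm:
  plan:
    - [0,0,0.08,0,0,0]
    - [0,0,0.08,0,0,0]
    - [0,0,0.08,0,0,0]
    - [0,0,0.08,0,0,0]
    - [0,0,0,0,0,0]

```text
clock: 8.6
position: [0.4553, -0.0816, 0.1136]
tool_rot: [-3.142, -0.0, 3.111]
force: [0.4, 0.5, -0.2]
grip_width: -0.0003
```

Emit:
move_arm:
  plan:
    - [0,0,0.04,0,0,0]
    - [0,0,0,0,0,0]

```text
clock: 8.8
position: [0.4553, -0.0817, 0.1129]
tool_rot: [-3.142, 0.0, 3.111]
force: [-1.6, 0.2, 3.2]
grip_width: 0.0001
```

Emit:
move_arm:
  plan:
    - [0,0,0.03,0,0,0]
    - [0,0,0,0,0,0]

```text
clock: 9.0
position: [0.4553, -0.0818, 0.1123]
tool_rot: [3.142, 0.0, 3.111]
force: [-3.8, 1.3, 11.3]
grip_width: 0.0002
```

Emit:
move_arm:
  plan:
    - [0,0,-0.4,0,0,0]
    - [0,0,-0.8,0,0,0]
    - [0,-0.7,-0.2,0,0,0]
    - [0,-0.8,0,0,0,0]
    - [0,-0.8,0,0,0,0]

```text
clock: 9.5
position: [0.4538, -0.1398, 0.1479]
tool_rot: [-3.141, 0.001, 3.111]
force: [-0.7, -0.5, -0.3]
grip_width: -0.0001
```

Emit:
move_arm:
  plan:
    - [0,0,0.3,0,0,0]
    - [0,0,0.3,0,0,0]
    - [0,0,0.2,0,0,0]
    - [0,0,0.1,0,0,0]
    - [0,0,0.1,0,0,0]

```text
clock: 10.0
position: [0.4535, -0.1386, 0.1218]
tool_rot: [3.141, -0.0, 3.112]
force: [-1.1, 0.2, 1.8]
grip_width: 0.0004
```

Emit:
move_arm:
  plan:
    - [0,0,0.08,0,0,0]
    - [0,0,0.08,0,0,0]
    - [0,0,0.08,0,0,0]
    - [0,0,0.08,0,0,0]
    - [0,0,0,0,0,0]

```text
clock: 10.5
position: [0.4535, -0.1392, 0.1139]
tool_rot: [-3.142, -0.0, 3.111]
force: [-0.4, -0.3, -0.5]
grip_width: 0.0001
```

Emit:
move_arm:
  plan:
    - [0,0,0.04,0,0,0]
    - [0,0,0,0,0,0]

```text
clock: 10.7
position: [0.4535, -0.1392, 0.113]
tool_rot: [-3.142, 0.0, 3.111]
force: [-0.4, 0.6, 1.8]
grip_width: -0.0005
```

Emit:
move_arm:
  plan:
    - [0,0,0.04,0,0,0]
    - [0,0,0,0,0,0]

```text
clock: 10.9
position: [0.4535, -0.1393, 0.1123]
tool_rot: [-3.142, 0.0, 3.111]
force: [-3.4, 0.5, 11.3]
grip_width: 0.0001
```

Emit:
move_arm:
  plan:
    - [0,0,-0.4,0,0,0]
    - [0,0,-0.8,0,0,0]
    - [0,-0.7,-0.2,0,0,0]
    - [0,-0.8,0,0,0,0]
    - [0,-0.8,0,0,0,0]

```text
clock: 11.4
position: [0.452, -0.1973, 0.1479]
tool_rot: [-3.141, 0.001, 3.111]
force: [0.3, 0.7, -0.4]
grip_width: 0.0002
```

Emit:
move_arm:
  plan:
    - [0,0,0.3,0,0,0]
    - [0,0,0.3,0,0,0]
    - [0,0,0.2,0,0,0]
    - [0,0,0.1,0,0,0]
    - [0,0,0.1,0,0,0]

```text
clock: 11.9
position: [0.4517, -0.1961, 0.1218]
tool_rot: [3.141, -0.001, 3.111]
force: [-1.1, 0.5, 1.4]
grip_width: -0.0002
```

Emit:
move_arm:
  plan:
    - [0,0,0.08,0,0,0]
    - [0,0,0.08,0,0,0]
    - [0,0,0.08,0,0,0]
    - [0,0,0.08,0,0,0]
    - [0,0,0,0,0,0]

```text
clock: 12.4
position: [0.4517, -0.1966, 0.1138]
tool_rot: [-3.142, -0.0, 3.111]
force: [0.1, 0.6, -0.5]
grip_width: -0.0002
```

Emit:
move_arm:
  plan:
    - [0,0,0.04,0,0,0]
    - [0,0,0,0,0,0]

```text
clock: 12.6
position: [0.4518, -0.1967, 0.1131]
tool_rot: [-3.142, 0.0, 3.111]
force: [-0.3, -0.5, 2.2]
grip_width: 0.0002
```

Emit:
move_arm:
  plan:
    - [0,0,0.04,0,0,0]
    - [0,0,0,0,0,0]

```text
clock: 12.8
position: [0.4518, -0.1967, 0.1124]
tool_rot: [-3.142, 0.0, 3.111]
force: [-2.5, 0.3, 9.9]
grip_width: 0.0
```

Emit:
move_arm:
  plan:
    - [0,0,-0.4,0,0,0]
    - [0,0,-0.9,0,0,0]
    - [0,0,-0.9,0,0,0]
    - [0,0,-0.9,0,0,0]
    - [0,0,-0.9,0,0,0]

```text
clock: 13.3
position: [0.4517, -0.1966, 0.2135]
tool_rot: [-3.141, 0.001, 3.111]
force: [0.5, 0.1, -0.3]
grip_width: 0.0003
```

Emit:
move_arm:
  plan:
    - [1,0,-1,0,0,0]
    - [1,0,-1,0,0,0]
    - [1,0,-1,0,0,0]
    - [0,0,0,0,0,0]

```text
clock: 13.7
position: [0.3754, -0.195, 0.2902]
tool_rot: [-3.141, 0.004, 3.109]
force: [0.2, 0.3, -0.7]
grip_width: -0.0001
```

```bash
python3 look.py 3
```

```text
[ 0.3754 -0.195   0.2902] [ 0.17  0.33 -0.66] 13.7
```

View pics/both3.png

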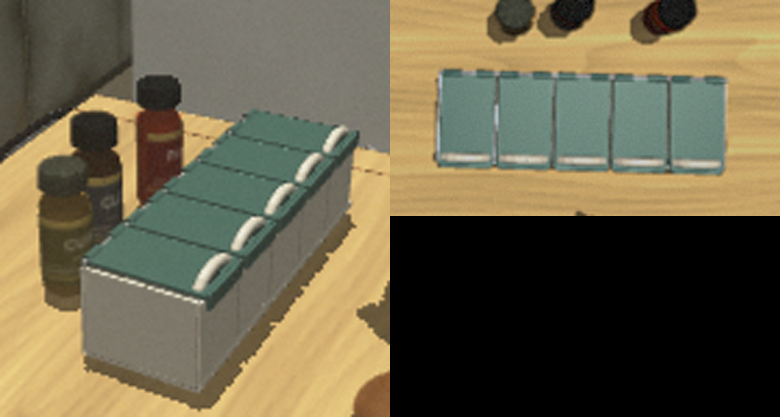

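All five lids look flush and the grips are in one line. I'll check this numerically, along with the box position.

```bash
python3 - <<'E'
from h import *
B={}
for n,roi in(("top",(205,240,360,270)),("scene",(250,155,355,235))):
    b,_=blobs(cv2.imread(f"pics/{n}3.png"),roi,20); B[n]=[c for s,c in b]
B["top"].sort(key=lambda c:c[0]);B["scene"].sort(key=lambda c:c[0]);print({k:len(v) for k,v in B.items()})
for a,b in zip(B["top"],B["scene"]): 
    p,e=tri(a,b);print(a.round(1),b.round(1),p.round(4),round(e*1000,1))
for a,b in zip(B["top"],B["scene"][::-1]): 
    p,e=tri(a,b);print(a.round(1),b.round(1),p.round(4),round(e*1000,1))
for n,(x0,y0,x1,y1) in(("top",(200,165,365,222)),("scene",(230,140,300,265))):
    d=cv2.absdiff(cv2.imread(f"pics/{n}0.png"),cv2.imread(f"pics/{n}3.png"))[y0:y1,x0:x1].max(2)
    print(n,"px changed >60 :",(d>60).sum(), np.argwhere(d>60)[:12].tolist())
E
```

```text
{'top': 5, 'scene': 7}
[229.1 252.5] [261.7 219.6] [0.4837 0.0505 0.103 ] 64.8
[256.8 253.3] [283.3 226.1] [ 0.4736 -0.0129  0.0537] 55.8
[282.8 254. ] [294.5 217.1] [ 0.4728 -0.0726  0.0429] 60.3
[309.  254.7] [307.5 203.2] [ 0.47   -0.1341  0.0467] 57.1
[336.5 255.4] [319.1 190.8] [ 0.4675 -0.1981  0.0487] 55.4
[229.1 252.5] [339.2 169.4] [0.4277 0.0157 0.2011] 77.5
[256.8 253.3] [329.6 179.5] [ 0.4396 -0.0326  0.1556] 40.2
[282.8 254. ] [319.1 190.8] [ 0.4534 -0.0815  0.1047] 3.3
[309.  254.7] [307.5 203.2] [ 0.47   -0.1341  0.0467] 57.1
[336.5 255.4] [294.5 217.1] [ 0.4899 -0.1914 -0.0187] 125.5
top px changed >60 : 0 []
scene px changed >60 : 138 [[63, 66], [63, 68], [63, 69], [64, 65], [64, 66], [64, 67], [64, 68], [64, 69], [65, 64], [65, 65], [65, 66], [65, 67]]
```

```bash
python3 - <<'E'
from h import *
T=[(229.1,252.5),(256.8,253.3),(282.8,254),(309,254.7),(336.5,255.4)];S=[(294.5,217.1),(307.5,203.2),(319.1,190.8),(329.6,179.5),(339.2,169.4)]
for a,b in zip(T,S): p,e=tri(a,b);print(p.round(4),round(e*1000,1))
S=np.array(S);print((S[:,1]-np.polyval(np.polyfit(S[:,0],S[:,1],1),S[:,0])).round(2))
from workcell import workorder
print(workorder.job_done())
E
```

```text
[0.4573 0.0348 0.1044] 3.2
[ 0.4555 -0.025   0.1037] 4.1
[ 0.4534 -0.0815  0.1046] 3.4
[ 0.4513 -0.1384  0.1055] 2.9
[ 0.4495 -0.1981  0.1048] 3.2
[ 0.02  0.   -0.   -0.09  0.07]
the job is handed in; nothing more can be done
None
```

I pressed the five lids shut one after another, lid 1 to lid 5, with the closed fingertips on each grip. Then I drew the arm clear and handed the job in at about 14 s.

- **Stops felt:** each lid met a hard stop with the fingertips at z 0.112–0.113. The expected height of a shut grip is 0.113. The push against the stop was 10–15 N, with up to 4.5 N sideways.
- **Last pictures:** all lids look flush. The five grips lie on one line within 0.1 px in the scene view. Their heights agree within 2 mm (0.104–0.106, measured on the side of the arch, so below its top). They were uneven, at 0.120–0.128, before.
- **Box and jars:** the top view showed no strong pixel change along the hinge edge or around the jars, so I saw no sign that either moved. In the scene view 138 pixels changed in the strip that covers the jars and the near end of the box. I took these to be the lids that came down and did not check them one by one.
- **Disagreement:** the two camera views missed each other by about 3–4 mm for most grips. That is more than the 2 mm calibration, so I relied on the felt stops to judge the lids shut.

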